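# Run the red knob balls out of the bench feeder and shut its gate

## Task

On the garage bench stand two ball feeders: work the rocking lever of the one that holds the red balls. Press its green pad all the way down with the fingertips so that the gate lifts, let both red balls roll out into the catch tray, then press the yellow pad down until the gate is fully shut again. Do not touch the balls or grasp anything, and leave the blue feeder and all the other things on the bench alone.

Things in the scene. Friction and masses are not known exactly. Their poses are not given: they have to be found in the camera images.
- feeder_red: fixed plywood feeder holding the two red balls (both feeders are alike). Origin: on the bench, below the gate and mid-chute; z up. In its frame (mm): open-topped chute, inner width 34, along x from 4 (low end, floor 35 high) to 150 (floor 56 high); its rear end is 80 high; the balls wait at its low end behind the black gate at x = 0
- feeder_red_tray (a point): centre, at bench height, of the grey catch tray of the red feeder, in front of the gate: feeder x from -99 to 0, y from -38 to 38, walls 40 high, floor 8 to 16 high, sloping down to the front wall (mm)
- feeder_red_pivot (a point): pivot of the red feeder's lever, at feeder x -10, y 90, height 88, between two steel cheeks 105 high and 36 over both in x (mm). The aluminium lever is 220 long (along feeder y) and 20 wide; the gate hangs on its end over the chute, 90 from the pivot
- lever_red (a joint): angle (rad) of the red feeder's rocking lever: 0 level, gate shut (starts at 0 to 0.04); 0.42 end stop, gate fully up; balls pass from about 0.32. Pressing the green pad (90 mm from the pivot, +y side) down raises gate and value; pressing the yellow pad (95 mm, other side) lowers both. Stiff: 2 to 3 N at a pad moves it; it stays where left
- lever_red_green (a point): centre of the top face of the green square pad (44 x 44) on the lever of the red feeder; moves with the lever, height 99 when shut, 61 when the gate is fully up; its axes are parallel to the feeder's when the lever is level
- lever_red_yellow (a point): centre of the top face of the yellow pad (34 in feeder x, 44 in y) above the gate on the same lever of the red feeder; height 99 when shut, 137 when the gate is fully up
- red_ball1: red painted wooden drawer-knob ball, diameter 30, about 18 g, first in the chute of the red feeder, against the gate; origin at its centre
- red_ball2: the second red ball, diameter 30, behind the first in the same chute; origin at its centre
- feeder_blue: fixed plywood feeder holding the two blue balls (both feeders are alike). Origin: on the bench, below the gate and mid-chute; z up. In its frame (mm): open-topped chute, inner width 34, along x from 4 (low end, floor 35 high) to 150 (floor 56 high); its rear end is 80 high; the balls wait at its low end behind the black gate at x = 0
- feeder_blue_tray (a point): centre, at bench height, of the grey catch tray of the blue feeder, in front of the gate: feeder x from -99 to 0, y from -38 to 38, walls 40 high, floor 8 to 16 high, sloping down to the front wall (mm)
- feeder_blue_pivot (a point): pivot of the blue feeder's lever, at feeder x -10, y 90, height 88, between two steel cheeks 105 high and 36 over both in x (mm). The aluminium lever is 220 long (along feeder y) and 20 wide; the gate hangs on its end over the chute, 90 from the pivot
- lever_blue (a joint): angle (rad) of the blue feeder's rocking lever: 0 level, gate shut (starts at 0 to 0.04); 0.42 end stop, gate fully up; balls pass from about 0.32. Pressing the green pad (90 mm from the pivot, +y side) down raises gate and value; pressing the yellow pad (95 mm, other side) lowers both. Stiff: 2 to 3 N at a pad moves it; it stays where left
- lever_blue_green (a point): centre of the top face of the green square pad (44 x 44) on the lever of the blue feeder; moves with the lever, height 99 when shut, 61 when the gate is fully up; its axes are parallel to the feeder's when the lever is level
- lever_blue_yellow (a point): centre of the top face of the yellow pad (34 in feeder x, 44 in y) above the gate on the same lever of the blue feeder; height 99 when shut, 137 when the gate is fully up
- blue_ball1: blue painted wooden drawer-knob ball, diameter 30, about 18 g, first in the chute of the blue feeder, against the gate; origin at its centre
- blue_ball2: the second blue ball, diameter 30, behind the first in the same chute; origin at its centre
- tape_measure: yellow tape measure, 70 x 40 x 60 high (mm); a bystander; origin at the centre of its underside
- screw_jar: amber screw-top jar, diameter 60, 75 high (mm); a bystander; origin at the centre of its underside
- glue_bottle: white glue bottle with orange cap, diameter 56, 140 high (mm); a bystander; origin at the centre of its underside
- screwdriver: screwdriver with orange handle, lying flat, about 200 long (mm); a bystander; origin at its middle
- mug: blue mug, diameter 80, 90 high (mm); a bystander; origin at the centre of its underside
- offcut: wooden offcut, 60 x 100 x 40 high (mm); a bystander; origin at the centre of its underside

How it is judged:
On the way, in this order (a step that is already met when the one before it is completed fails the run):
1. the gate of the red feeder is lifted (lever beyond 0.25 rad) (value of joint lever_red above 0.25 rad), for 0.1 s.
2. both red balls are in the catch tray of the red feeder (x of red_ball1 in the frame of feeder_red between -0.099 and 0 m and y of red_ball1 in the frame of feeder_red between -0.038 and 0.038 m and z of each of red_ball1, red_ball2 in the frame of feeder_red below 0.04 m and x of red_ball2 in the frame of feeder_red between -0.099 and 0 m and y of red_ball2 in the frame of feeder_red between -0.038 and 0.038 m), for 0.2 s.
3. the gate of the red feeder is shut again (lever below 0.06 rad) (value of joint lever_red below 0.06 rad), for 0.2 s.
At the end, for the whole second after the job is handed in: Both red balls lie in the catch tray of the red feeder, moving slower than 0.1 m/s; the red lever is below 0.06 rad (gate shut), the blue lever below 0.12 rad; the blue balls are within 20 mm of where they were (all of step 2 and value of joint lever_red below 0.06 rad and value of joint lever_blue below 0.12 rad and linear speed of each of red_ball1, red_ball2 below 0.1 m/s and distance of each of blue_ball1, blue_ball2 from where it was at the start of the episode below 0.02 m); the robot touches nothing.
It fails at once if a ball was touched by the robot (contact force between any of the fingers, the arm and red_ball1 above 0.3 N or contact force between any of the fingers, the arm and red_ball2 above 0.3 N or contact force between any of the fingers, the arm and blue_ball1 above 0.3 N or contact force between any of the fingers, the arm and blue_ball2 above 0.3 N).
It fails at once if a red ball was lifted (height (world z) of any of red_ball1, red_ball2 above 0.1 m).
It fails at once if a blue ball moved out of its place (more than 20 mm) (distance of any of blue_ball1, blue_ball2 from where it was at the start of the episode above 0.02 m).
It fails at once if the blue feeder's lever was worked (beyond 0.12 rad) (value of joint lever_blue above 0.12 rad).
It fails at once if a bystander was moved more than 30 mm (distance of any of tape_measure, screw_jar, glue_bottle, screwdriver, mug, offcut from where it was at the start of the episode above 0.03 m).
It also fails if it takes over 35 s, if anything falls off the work surface, if the arm or the gripper's body presses on something with over 40 N, if the wrist force passes 120 N, or if a joint passes its speed limit or range.

## Robot

A 6-joint arm with a two-finger parallel gripper is mounted at the origin on the work surface. World frame = base frame: x ahead of the robot, y to its left, z up, the work surface at z = 0. Lengths are in m, angles in rad, forces in N, time in s.
With the tool pointing down it reaches from about 0.425 to 0.95 m from the base axis. Payload 3.5 kg.
Tool frame: the origin (TCP) lies on the centre line of the jaws, within the pads' length; the fingertips stand 11 mm ahead of it and the grasp point (between the pads) lies 8 mm behind it; y points along the fingers, x is the direction in which the jaws open and shut, and the axes are right-handed (so a half turn about y gives the same grasp; the last joint's range is limited). The gripper opens to 85 mm and grips with 20 to 120 N. Pads are 22 mm wide; open, the fingers measure 114 mm over their backs; the gripper's body (76 mm by 85 mm) begins 54 mm behind the grasp point. The pads swing forward as they close: fully open they stand 13 mm farther back than shut.
Start: joints at [-1.392, 0.286, 1.577, -0, 1.279, -0.15], TCP at [0.218, -0.639, 0.206] pointing down, gripper open.
Joint ranges: [-2.77, 2.77], [-0.9, 2.22], [0.21, 2.48], [-1.53, 4.67], [0.24, 2.81], [-2.84, 2.84]. Speed limits (rad/s): [2.79, 2.79, 3.14, 3.14, 3.14, 3.14].

## Interface

Orientations are given as a unit quaternion [x, y, z, w].
In Python, from plant import get_state, read_camera, sign_off gives the robot as it stands.
- The arm moves only by the shell command python3 -m inch 'ROWS' [FORCE]. ROWS is JSON, a list of rows, each an object of numbers: "ax", "ay", "az": the turn, a rotation vector about the tool's x, y, z in rad; "x", "y", "z": the shift along the tool's x, y, z in mm; "hand": the closure, from -1 (fully open) to 1 (shut). In form: [{"ax": .., "ay": .., "az": .., "x": .., "y": .., "z": .., "hand": ..}, ...]. A call has 1 to 5 rows; each row shifts and turns the commanded pose from where the row before left it, along the tool's axes as they then stand; what a row does not reach is not made up. A row lasts 1/12 s, in which the tool goes at most 41.7 mm and 7.16 degrees, less where a joint would pass 70% of its speed; a pose out of reach is approached as far as the arm can. A call with a gripper value outside its range is refused whole. The fingers move at their own pace and stop on an object; FORCE is the grip in N (left out, the last holds). Time passes only in rows, so rows that do not move let the fingers close. It gives the time, the measured TCP pose, the force and the opening at its end, in the units of the state.
- get_state(): the state, without advancing time (a new reading comes with each control period).
- read_camera(name): name is "side" or "top"; returns a dict with "img" (384x512x3 uint8, red, green, blue), "fov_y" (degrees; the focal length in pixels is half the picture's height over the tangent of half this angle, whatever the lens; pixels are square), "cx", "cy" (the principal point, pixels), "T" (4x4, takes a point from camera to world coordinates). Camera axes: x right, y down, z forward; pixel columns grow to the right and rows downward; lengths in m; the calibration is good to about 2 mm. A picture is of the moment at which its call begins. There is no depth.
- sign_off(): hands the job in, once; it reports no verdict.
The state is a dict: "time": time; "qpos": joint angles; "dq": joint speeds; "joint_efforts": joint torques, N m; "eef_pos": TCP position; "tcp_rot": TCP orientation; "contact_force": force on the tool from outside, world axes, zero at the start; "wrist_torque": the same for the moment, N m; "opening": opening from 0.0 (shut) to 1.0 (fully open).
Only numpy, scipy, OpenCV 4.12 (cv2) and the standard library are available. Lean on these libraries where they do the work, as an engineer would, in place of code of your own. Each camera call takes 0.05 s, during which the arm holds its last target. There are 200 camera calls.

## Working session

There is one attempt and no reset: what is moved stays moved. The work goes in short steps, Python scripts to look and compute and a shell command to move; the robot and the scene stay as the last step left them, time stands still between calls to the robot, and variables do not carry over. Pictures are saved under pics/ and viewed, about 8 in all and at most 12, crops included, and the job is handed in when it is done.

```bash
mkdir -p pics
cat > h.py <<'E'
import numpy as np, cv2
from plant import get_state, read_camera, sign_off
def snap(n,f):
    c=read_camera(n); cv2.imwrite('pics/'+f,c['img'][:,:,::-1]); np.savez('pics/'+f+'.npz',T=c['T'],k=[c['fov_y'],c['cx'],c['cy']]); return c
def load(f):
    d=np.load('pics/'+f+'.npz'); fy,cx,cy=d['k']; return d['T'],192/np.tan(np.radians(fy)/2),cx,cy
def ray(f,u,v,z):
    T,fl,cx,cy=load(f); d=T[:3,:3]@np.array([(u-cx)/fl,(v-cy)/fl,1]); o=T[:3,3]; return o+d*(z-o[2])/d[2]
def proj(f,p):
    T,fl,cx,cy=load(f); q=T[:3,:3].T@(np.array(p)-T[:3,3]); return q[0]/q[2]*fl+cx,q[1]/q[2]*fl+cy
E
python3 - <<'E'
from h import *
for n in('top','side'):
    c=snap(n,n+'0.png'); print(n,c['fov_y'],c['cx'],c['cy'],c['T'].round(3).tolist())
print(get_state())
E
```

```text
top 56.49972223120049 257.7090872936611 192.904092370488 [[-0.015, -0.997, 0.075, 0.48], [-1.0, 0.016, 0.013, -0.069], [-0.014, -0.075, -0.997, 0.977], [0.0, 0.0, 0.0, 1.0]]
side 43.88545415443623 254.5851050916962 197.21904166123653 [[-0.737, -0.363, 0.571, -0.202], [-0.676, 0.387, -0.627, 0.821], [0.006, -0.848, -0.53, 0.805], [0.0, 0.0, 0.0, 1.0]]
{'time': 0.1, 'qpos': array([-1.39201865e+00,  2.87083542e-01,  1.57802798e+00, -1.83176330e-05,
        1.27859202e+00, -1.50037531e-01]), 'dq': array([-1.09529340e-04, -1.73732509e-03, -3.14091164e-03, -1.25509586e-03,
        3.47086936e-05,  1.92500711e-03]), 'joint_efforts': array([ 9.42754559e-04, -4.07291687e+01, -2.93700027e+01, -1.66619411e-04,
        3.42518397e-03, -2.81498195e-06]), 'eef_pos': array([ 0.21785592, -0.6381966 ,  0.20458266]), 'tcp_rot': array([-0.57457685,  0.41196159, -0.41088244,  0.57560813]), 'contact_force': array([-0.24639949, -0.08206388,  0.41919341]), 'wrist_torque': array([ 0.05187039, -0.06695019, -0.02402023]), 'opening': 1.002395829535332}
```

View pics/top0.png

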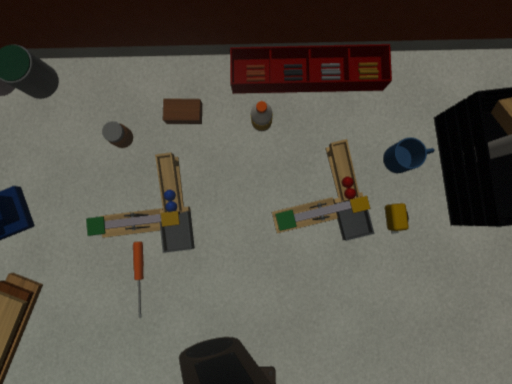

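View pics/side0.png

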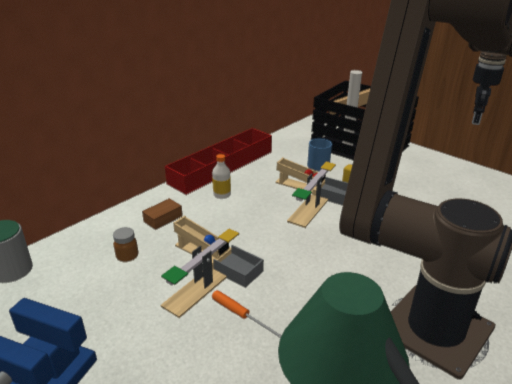

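The top view shows the red feeder with its green pad at about (286,219), yellow pad at (361,204), balls at (349,188), and the tape measure close by at (398,217). The side view confirms that the red feeder is the farther one. Next I'll measure these points.

```bash
cat >> h.py <<'E'
from scipy.spatial.transform import Rotation as R
def cen(f,col,box):
    im=cv2.imread('pics/'+f); h=cv2.cvtColor(im,cv2.COLOR_BGR2HSV); lo,hi={'g':((50,120,40),(85,255,255)),'y':((18,150,90),(32,255,255)),'r':((0,180,60),(6,255,255))}[col]
    m=cv2.inRange(h,lo,hi); M=np.zeros_like(m); a,b,c,d=box; M[b:d,a:c]=m[b:d,a:c]
    n,_,st,ce=cv2.connectedComponentsWithStats(M); i=1+np.argmax(st[1:,4]); r=cv2.minAreaRect(cv2.findNonZero(M)); return ce[i],st[i,4],r
E
python3 - <<'E'
from h import *
f='top0.png'
g,ag,rg=cen(f,'g',(265,200,305,240)); y,ay,ry=cen(f,'y',(345,190,375,220)); r,ar,rr=cen(f,'r',(335,170,360,202)); t,at,rt=cen(f,'y',(384,200,412,232))
print(g,ag,rg,y,ay,ry,r,ar,t)
G=ray(f,*g,.097);Y=ray(f,*y,.099);print('G',G,'Y',Y,np.linalg.norm(G-Y),'balls',ray(f,*r,.055),'tape',ray(f,*t,.06))
ey=(G-Y)[:2];ey/=np.linalg.norm(ey);ex=np.array([ey[1],-ey[0]]);P=(G[:2]*95+Y[:2]*90)/185
O=P-.09*ey+.01*ex;print('ex',ex,'ey',ey,'O',O,'yaw',np.arctan2(ex[1],ex[0]))
for p in([.14,0,.06],[-.09,0,.03],[0.004,0,.05]):print(proj(f,[*(O+ex*p[0]+ey*p[1]),p[2]]))
s=get_state();print(R.from_quat(s['tcp_rot']).as_matrix().round(3),'r',np.hypot(*G[:2]),np.hypot(*Y[:2]))
for nm,p in(('g',G),('y',Y)):print(nm,proj('side0.png',p))
E
```

```text
[285.60727273 219.81090909] 275 ((285.7059020996094, 219.8235321044922), (16.492422103881836, 16.492422103881836), 75.96376037597656) [359.5877193  203.48684211] 228 ((359.4706115722656, 203.3824005126953), (13.581995010375977, 17.220027923583984), 75.96376037597656) [349.66176471 191.89705882] 68 [399.59223301 215.62459547]
G [ 0.47888204 -0.12564203  0.097     ] Y [ 0.51592936 -0.30729472  0.099     ] 0.1854028099764646 balls [ 0.54804171 -0.29483534  0.055     ] tape [ 0.48498871 -0.41821215  0.06      ]
ex [0.97983011 0.19983231] ey [-0.19983231  0.97983011] O [ 0.52468827 -0.3002    ] yaw 0.20118677772596238
(np.float64(339.8387351481528), np.float64(148.06872044764788))
(np.float64(357.75572477514174), np.float64(234.86912464198917))
(np.float64(351.2236691564369), np.float64(199.5040002483089))
[[ 0.323 -0.     0.946]
 [-0.946  0.002  0.323]
 [-0.002 -1.     0.   ]] r 0.4950898201956136 0.6005107377823462
g (np.float64(301.6153451203728), np.float64(192.64986577456307))
y (np.float64(327.9268451843378), np.float64(165.7705656035746))
```

The pad spacing comes out at 185 mm, exactly as specified, and the reprojections match both views. Next step: close the hand, align it with the feeder, and start the traverse.

```bash
python3 -m inch '[{"ax":0,"ay":0.12,"az":0,"x":0,"y":0,"z":0,"hand":1},{"ax":0,"ay":0,"az":0,"x":-30,"y":0,"z":24,"hand":1},{"ax":0,"ay":0,"az":0,"x":-30,"y":0,"z":24,"hand":1},{"ax":0,"ay":0,"az":0,"x":-30,"y":0,"z":24,"hand":1},{"ax":0,"ay":0,"az":0,"x":-30,"y":0,"z":24,"hand":1}]' 30
python3 -m inch '[{"ax":0,"ay":0,"az":0,"x":-30,"y":0,"z":24,"hand":1},{"ax":0,"ay":0,"az":0,"x":-30,"y":0,"z":24,"hand":1},{"ax":0,"ay":0,"az":0,"x":-30,"y":0,"z":24,"hand":1},{"ax":0,"ay":0,"az":0,"x":-30,"y":0,"z":24,"hand":1}]'
python3 -c "
from h import *
s=get_state();M=R.from_quat(s['tcp_rot']).as_matrix();print(s['eef_pos'],s['opening'],s['contact_force'],M.round(3).tolist(),1e3*M.T@(np.array([.479,-.126,.15])-s['eef_pos']))"
```

```text
time: 0.52
eef_pos: [0.2872, -0.4997, 0.2049]
tcp_rot: [-0.549, 0.446, -0.445, 0.55]
contact_force: [0.9, -0.7, 0.7]
opening: 0.301
time: 0.85
eef_pos: [0.3563, -0.3622, 0.2053]
tcp_rot: [-0.549, 0.446, -0.445, 0.549]
contact_force: [1.3, -0.7, 0.3]
opening: -0.004
[ 0.35632763 -0.36217962  0.2053067 ] -0.0035832086433491657 [ 1.26414929 -0.68594068  0.2736546 ] [[0.207, -0.0, 0.978], [-0.978, 0.001, 0.207], [-0.001, -1.0, -0.0]] [-205.65576666   55.43516637  168.88102482]
```

```bash
python3 -m inch '[{"x":-30,"z":24,"y":0,"ax":0,"ay":0,"az":0,"hand":1},{"x":-30,"z":24,"y":0,"ax":0,"ay":0,"az":0,"hand":1},{"x":-30,"z":24,"y":0,"ax":0,"ay":0,"az":0,"hand":1},{"x":-30,"z":24,"y":0,"ax":0,"ay":0,"az":0,"hand":1}]'
python3 -m inch '[{"x":-29,"z":24,"y":0,"ax":0,"ay":0,"az":0,"hand":1},{"x":-28,"z":24,"y":0,"ax":0,"ay":0,"az":0,"hand":1},{"x":-28,"z":25,"y":0,"ax":0,"ay":0,"az":0,"hand":1},{"x":0,"z":0,"y":35,"ax":0,"ay":0,"az":0,"hand":1},{"x":0,"z":0,"y":30,"ax":0,"ay":0,"az":0,"hand":1}]'
python3 -c "
from h import *
snap('side','s1.png');s=get_state();M=R.from_quat(s['tcp_rot']).as_matrix();print(s['eef_pos'],s['contact_force'],1e3*M.T@(np.array([.479,-.126,.11])-s['eef_pos']))
im=cv2.imread('pics/s1.png')[120:260,240:400];cv2.imwrite('pics/s1c.png',cv2.resize(im,None,fx=4,fy=4))"
```

```text
time: 1.18
eef_pos: [0.4253, -0.225, 0.2055]
tcp_rot: [-0.549, 0.445, -0.445, 0.549]
contact_force: [0.5, -0.3, -0.5]
opening: -0.003
time: 1.6
eef_pos: [0.4808, -0.127, 0.1415]
tcp_rot: [-0.55, 0.442, -0.445, 0.551]
contact_force: [-0.6, -0.5, -1.4]
opening: -0.003
[ 0.47533082 -0.12538444  0.13323467] [-2.64388631  0.35108796 -4.60585698] [ 1.52485266 23.19558677  3.65119336]
```

View pics/s1c.png

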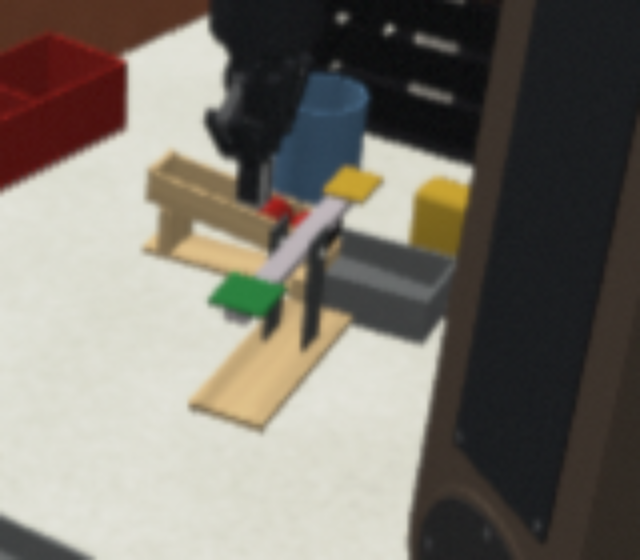

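```bash
python3 -c "
from h import *
s=get_state();p=s['eef_pos']
print(p,[proj('s1.png',p+[0,0,d]) for d in(-.011,0,.02)],proj('s1.png',[.4789,-.1256,.097]))
snap('top','t1.png');im=cv2.imread('pics/t1.png')[130:280,220:420];cv2.imwrite('pics/t1c.png',cv2.resize(im,None,fx=4,fy=4))
print(proj('t1.png',p-[0,0,.011]),get_state()['eef_pos'],get_state()['contact_force'])
snap('side','s2.png');im=cv2.imread('pics/s2.png')[120:260,240:400];cv2.imwrite('pics/s2c.png',cv2.resize(im,None,fx=4,fy=4))"
```

```text
[ 0.47533082 -0.12538444  0.13323467] [(np.float64(303.0854822215805), np.float64(185.49521024113147)), (np.float64(303.32250587824427), np.float64(182.11912577238417)), (np.float64(303.758801618469), np.float64(175.90467742116815))] (np.float64(301.60128370478856), np.float64(192.6532335114062))
(np.float64(286.2103817114776), np.float64(221.30740195103326)) [ 0.47498181 -0.12585223  0.13504373] [-0.07335943  0.51851613 -0.89816366]
```

View pics/t1c.png

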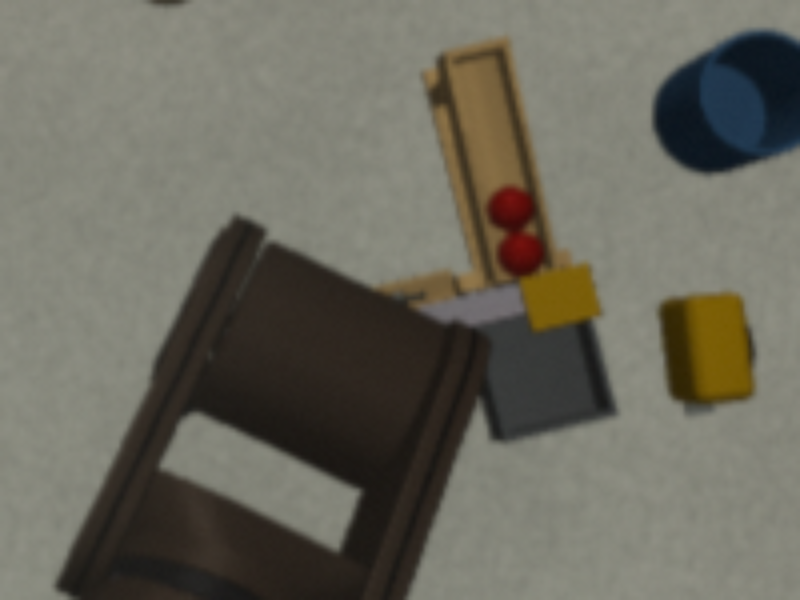

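View pics/s2c.png

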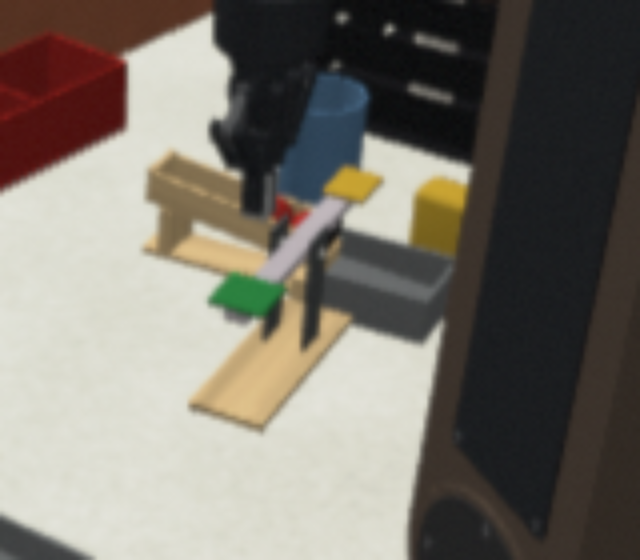

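The tip shows at (304,173), but the reported pose predicts (303,185). I'll check this against the start picture before pressing.

```bash
python3 -c "
from h import *
p=np.array([.2179,-.6382,.2046])
print([np.round(proj('side0.png',p+[0,0,d]),1) for d in(-.011,0.002,.02,.054)]);a=np.array([.323,-.946,0])*.0425
print(np.round([proj('side0.png',p+a),proj('side0.png',p-a)],1))
print(get_state()['eef_pos'])
im=cv2.imread('pics/side0.png')[30:150,430:512];b=cv2.imread('pics/s2.png')[110:220,260:342];o=np.hstack([cv2.resize(im,(410,600)),cv2.resize(b,(390,600*1))]);cv2.imwrite('pics/cmp.png',o)"
```

```text
[array([471.6, 133.2]), array([472.7, 129.4]), array([474.1, 123.9]), array([476.9, 113.5])]
[[473.1 124.9]
 [471.8 135.2]]
[ 0.4767368  -0.12725994  0.13804953]
```

View pics/cmp.png

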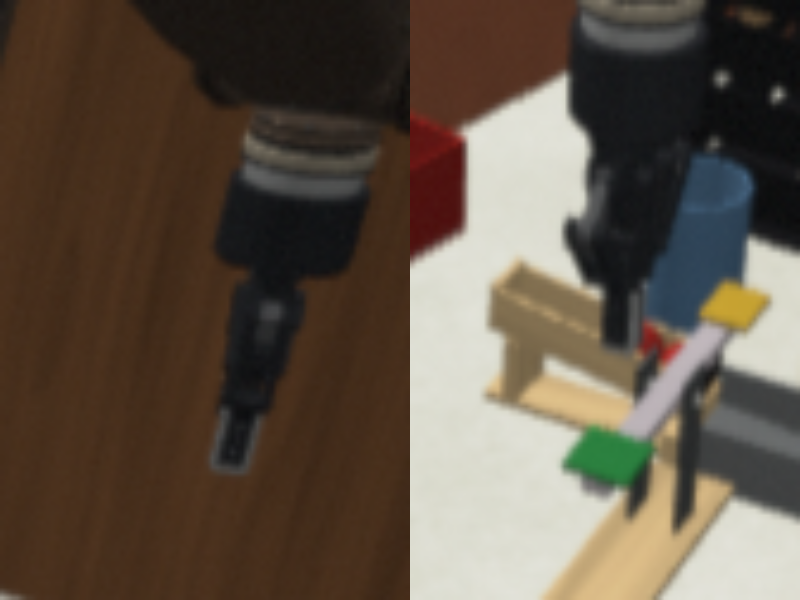

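The same offset shows at the start, as if the tip were about 40 mm higher than reported. I'll go down slowly, watching the force.

```bash
python3 -m inch '[{"x":0,"z":0,"y":8,"ax":0,"ay":0,"az":0,"hand":1},{"x":0,"z":0,"y":8,"ax":0,"ay":0,"az":0,"hand":1},{"x":0,"z":0,"y":5,"ax":0,"ay":0,"az":0,"hand":1},{"x":0,"z":0,"y":0,"ax":0,"ay":0,"az":0,"hand":1},{"x":0,"z":0,"y":0,"ax":0,"ay":0,"az":0,"hand":1}]'
python3 -c "
from h import *
snap('side','s3.png');s=get_state();print(s['eef_pos'],s['contact_force'],cen('s3.png','g',(285,180,325,215))[:2],cen('s2.png','g',(285,180,325,215))[:2])
im=cv2.imread('pics/s3.png')[130:230,250:350];cv2.imwrite('pics/s3c.png',cv2.resize(im,None,fx=5,fy=5))"
```

```text
time: 2.17
eef_pos: [0.4789, -0.129, 0.1201]
tcp_rot: [-0.549, 0.445, -0.445, 0.549]
contact_force: [0.3, -0.1, 0.5]
opening: 0.003
[ 0.47915076 -0.12908037  0.12036301] [-0.15245583 -0.72181998  0.45998868] (array([301.78632479, 193.41025641]), np.int32(117)) (array([301.78448276, 193.37068966]), np.int32(116))
```

View pics/s3c.png

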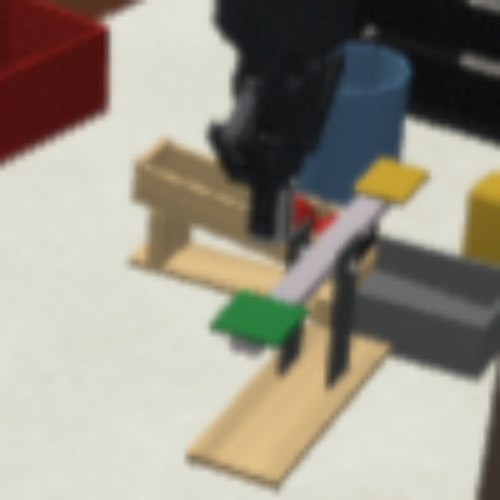

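```bash
python3 -m inch '[{"x":0,"z":0,"y":5,"ax":0,"ay":0,"az":0,"hand":1},{"x":0,"z":0,"y":5,"ax":0,"ay":0,"az":0,"hand":1},{"x":0,"z":0,"y":0,"ax":0,"ay":0,"az":0,"hand":1}]'
python3 -c "
from h import *
snap('side','s4.png');s=get_state();print(s['eef_pos'],s['contact_force'],cen('s4.png','g',(285,180,325,215))[:2],proj('s4.png',[0,0,0]),proj('s4.png',[0,0,.2]))"
python3 -m inch '[{"x":0,"z":0,"y":5,"ax":0,"ay":0,"az":0,"hand":1},{"x":0,"z":0,"y":0,"ax":0,"ay":0,"az":0,"hand":1}]'
python3 -c "
from h import *
snap('side','s5.png');s=get_state();print(s['eef_pos'],s['contact_force'],cen('s5.png','g',(285,180,325,215))[:2])"
```

```text
time: 2.47
eef_pos: [0.4782, -0.1284, 0.1087]
tcp_rot: [0.55, -0.446, 0.445, -0.549]
contact_force: [-0.4, -0.5, -0.1]
opening: -0.002
[ 0.47835212 -0.12837455  0.10901871] [-0.35969374  0.44370032 -0.22580596] (array([301.78448276, 193.37068966]), np.int32(116)) (np.float64(435.3870132158197), np.float64(328.6329435395423)) (np.float64(456.1952036632557), np.float64(258.3460908662426))
time: 2.68
eef_pos: [0.4784, -0.1284, 0.1039]
tcp_rot: [0.55, -0.446, 0.445, -0.549]
contact_force: [0.5, -0.7, -0.3]
opening: 0.002
[ 0.47850183 -0.12844458  0.10418222] [-0.27043199  0.02779308  0.06825899] (array([301.78632479, 193.41025641]), np.int32(117))
```

No contact with the reported tip at 93 mm, below the pad's 97 mm, so the reported pose really is off. Continuing down in small steps.

```bash
python3 -m inch '[{"x":0,"z":0,"y":5,"ax":0,"ay":0,"az":0,"hand":1},{"x":0,"z":0,"y":5,"ax":0,"ay":0,"az":0,"hand":1},{"x":0,"z":0,"y":0,"ax":0,"ay":0,"az":0,"hand":1}]'
python3 -m inch '[{"x":0,"z":0,"y":5,"ax":0,"ay":0,"az":0,"hand":1},{"x":0,"z":0,"y":0,"ax":0,"ay":0,"az":0,"hand":1}]'
python3 -c "
from h import *
snap('side','s6.png');s=get_state();print(s['eef_pos'],s['contact_force'],cen('s6.png','g',(285,180,325,215))[:2])
im=cv2.imread('pics/s6.png')[130:230,250:350];cv2.imwrite('pics/s6c.png',cv2.resize(im,None,fx=6,fy=6))"
```

```text
time: 2.98
eef_pos: [0.4781, -0.1282, 0.0935]
tcp_rot: [0.55, -0.446, 0.444, -0.549]
contact_force: [0.4, 0.6, -0.4]
opening: -0.004
time: 3.15
eef_pos: [0.4783, -0.1284, 0.0888]
tcp_rot: [0.55, -0.446, 0.445, -0.549]
contact_force: [-0.7, -0.4, -0.2]
opening: 0.004
[ 0.47846866 -0.12847599  0.08916751] [ 0.38651828 -0.30636434 -0.54816661] (array([301.79831933, 193.33613445]), np.int32(119))
```

View pics/s6c.png

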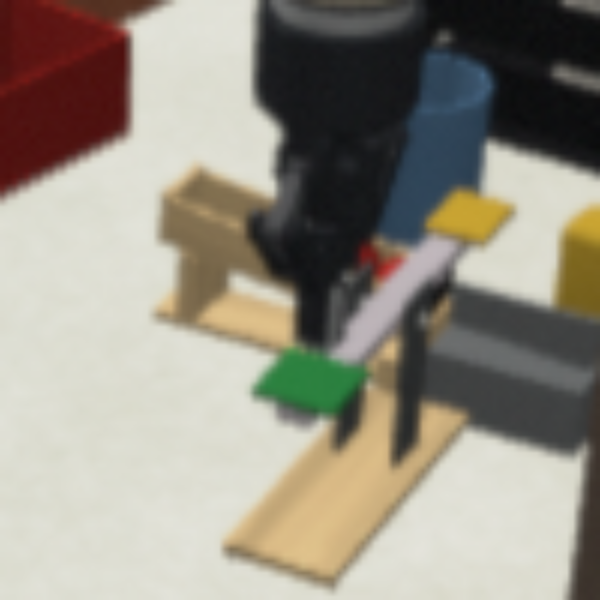

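```bash
python3 -m inch '[{"x":0,"z":0,"y":5,"ax":0,"ay":0,"az":0,"hand":1},{"x":0,"z":0,"y":3,"ax":0,"ay":0,"az":0,"hand":1},{"x":0,"z":0,"y":0,"ax":0,"ay":0,"az":0,"hand":1}]'
python3 -c "
from h import *
snap('side','s7.png');s=get_state();print(s['eef_pos'],s['contact_force'],[cen(f,'g',(285,180,325,215))[:2] for f in('s6.png','s7.png')])
for f in('s6.png','s7.png'):
  im=cv2.imread('pics/'+f);print(im[182:198:1,300:305].mean(1).astype(int).tolist())"
```

```text
time: 3.45
eef_pos: [0.4783, -0.1284, 0.0809]
tcp_rot: [0.55, -0.446, 0.445, -0.549]
contact_force: [-0.7, 0.2, -1.4]
opening: -0.001
[ 0.47853247 -0.12846783  0.08126547] [0.49788405 0.4496991  0.63201363] [(array([301.79831933, 193.33613445]), np.int32(119)), (array([301.76415094, 193.77358491]), np.int32(106))]
[[31, 30, 29], [32, 30, 30], [32, 32, 31], [35, 33, 33], [44, 44, 43], [66, 74, 69], [82, 108, 85], [75, 128, 66], [64, 128, 45], [63, 129, 43], [63, 128, 43], [63, 128, 43], [63, 128, 43], [63, 128, 43], [62, 127, 43], [58, 116, 41]]
[[32, 30, 29], [32, 31, 30], [33, 31, 30], [34, 32, 32], [35, 34, 33], [38, 37, 36], [40, 39, 38], [56, 61, 54], [75, 96, 70], [69, 118, 56], [64, 128, 45], [63, 128, 43], [63, 128, 42], [62, 128, 43], [62, 126, 42], [58, 116, 41]]
```

The finger now hides part of the green pad, so it is above the pad rather than behind it. The offset is vertical, and I expect contact at a reported z of about 0.07.

```bash
python3 -m inch '[{"x":0,"z":0,"y":5,"ax":0,"ay":0,"az":0,"hand":1},{"x":0,"z":0,"y":3,"ax":0,"ay":0,"az":0,"hand":1},{"x":0,"z":0,"y":0,"ax":0,"ay":0,"az":0,"hand":1}]'
python3 -m inch '[{"x":0,"z":0,"y":4,"ax":0,"ay":0,"az":0,"hand":1},{"x":0,"z":0,"y":0,"ax":0,"ay":0,"az":0,"hand":1}]'
python3 -m inch '[{"x":0,"z":0,"y":4,"ax":0,"ay":0,"az":0,"hand":1},{"x":0,"z":0,"y":0,"ax":0,"ay":0,"az":0,"hand":1}]'
python3 -c "
from h import *
snap('side','s8.png');s=get_state();print(s['eef_pos'],s['contact_force'],[cen(f,'y',(315,155,342,176))[:2] for f in('s6.png','s8.png')])
im=cv2.imread('pics/s8.png')[130:230,250:350];cv2.imwrite('pics/s8c.png',cv2.resize(im,None,fx=6,fy=6))"
```

```text
time: 3.75
eef_pos: [0.4783, -0.1284, 0.0729]
tcp_rot: [0.549, -0.446, 0.445, -0.549]
contact_force: [0.7, 0.6, -0.5]
opening: -0.002
time: 3.92
eef_pos: [0.479, -0.1286, 0.0695]
tcp_rot: [-0.549, 0.445, -0.445, 0.549]
contact_force: [0.0, -1.2, 0.5]
opening: -0.004
time: 4.08
eef_pos: [0.4791, -0.1286, 0.0656]
tcp_rot: [-0.549, 0.445, -0.445, 0.55]
contact_force: [0.5, 1.1, 0.4]
opening: -0.002
[ 0.47897483 -0.12868046  0.06563196] [-0.08590915  0.63692331  0.44603475] [(array([327.68656716, 165.67164179]), np.int32(67)), (array([327.81578947, 163.85526316]), np.int32(76))]
```

View pics/s8c.png

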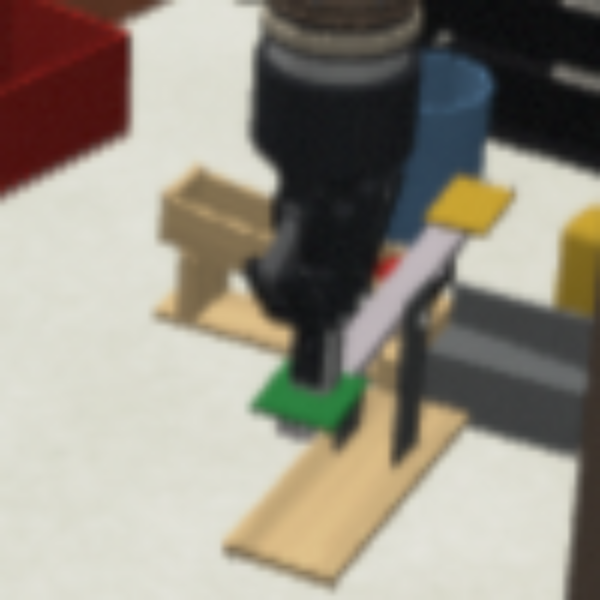

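Contact has been made: the yellow pad rose about 1.8 px. The reported z reads about 37 mm low. Pressing on, shifted slightly outward.

```bash
python3 -m inch '[{"x":-2,"z":0,"y":5,"ax":0,"ay":0,"az":0,"hand":1},{"x":-2,"z":0,"y":5,"ax":0,"ay":0,"az":0,"hand":1},{"x":0,"z":0,"y":5,"ax":0,"ay":0,"az":0,"hand":1},{"x":0,"z":0,"y":0,"ax":0,"ay":0,"az":0,"hand":1}]'
python3 -m inch '[{"x":0,"z":0,"y":4,"ax":0,"ay":0,"az":0,"hand":1},{"x":0,"z":0,"y":4,"ax":0,"ay":0,"az":0,"hand":1},{"x":0,"z":0,"y":0,"ax":0,"ay":0,"az":0,"hand":1}]'
python3 -c "
from h import *
snap('side','s9.png');s=get_state();y=cen('s9.png','y',(315,145,342,176))[:2];print(s['eef_pos'],s['contact_force'],y)
O=np.array([.5247,-.3002]);ex=np.array([.98,.2]);ey=np.array([-.2,.98])
for a in(.0,.02,.1,.2,.3,.36,.42):
  yy=.09-.095*np.cos(a)-.011*np.sin(a);z=.088+.095*np.sin(a)+.011*np.cos(a);print(a,np.round(proj('s9.png',[*(O-.01*ex+yy*ey),z]),1))"
```

```text
time: 4.47
eef_pos: [0.4776, -0.1243, 0.0497]
tcp_rot: [-0.549, 0.446, -0.445, 0.549]
contact_force: [0.9, -0.2, 0.6]
opening: -0.002
time: 4.72
eef_pos: [0.4776, -0.1244, 0.0419]
tcp_rot: [0.549, -0.446, 0.445, -0.549]
contact_force: [-0.5, -0.2, -0.7]
opening: 0.003
[ 0.47746495 -0.12434936  0.04196591] [ 0.23895528  0.38315863 -0.30125485] (array([327.68518519, 157.78703704]), np.int32(108))
0.0 [327.9 165.8]
0.02 [328.  165.2]
0.1 [328.2 163. ]
0.2 [328.5 160.5]
0.3 [328.6 158.1]
0.36 [328.5 156.7]
0.42 [328.5 155.5]
```

The angle is about 0.31 rad, so it needs roughly 10 mm more.

```bash
python3 -m inch '[{"x":0,"z":0,"y":4,"ax":0,"ay":0,"az":0,"hand":1},{"x":0,"z":0,"y":2,"ax":0,"ay":0,"az":0,"hand":1},{"x":0,"z":0,"y":0,"ax":0,"ay":0,"az":0,"hand":1}]'
python3 -c "
from h import *
snap('side','s10.png');s=get_state();y=cen('s10.png','y',(315,145,342,176))[:2];print(s['eef_pos'],s['contact_force'],y,s['joint_efforts'].round(1))"
python3 -m inch '[{"x":0,"z":0,"y":2,"ax":0,"ay":0,"az":0,"hand":1},{"x":0,"z":0,"y":0,"ax":0,"ay":0,"az":0,"hand":1}]'
python3 -c "
from h import *
snap('side','s11.png');s=get_state();y=cen('s11.png','y',(315,145,342,176))[:2];print(s['eef_pos'],s['contact_force'],y,s['joint_efforts'].round(1))"
```

```text
time: 5.02
eef_pos: [0.478, -0.1247, 0.0365]
tcp_rot: [-0.549, 0.445, -0.445, 0.549]
contact_force: [0.6, -0.5, 1.3]
opening: -0.002
[ 0.47790517 -0.12456823  0.03649434] [ 0.37757002 -0.2961097  -0.49671465] (array([327.64347826, 156.67826087]), np.int32(115)) [ -0.  -27.6 -23.5  -0.    0.    0. ]
time: 5.23
eef_pos: [0.4781, -0.1247, 0.0359]
tcp_rot: [0.55, -0.446, 0.445, -0.549]
contact_force: [-3.9, 0.3, 9.0]
opening: 0.002
[ 0.47808515 -0.12474081  0.03594762] [-3.49799816  1.26297399  7.88910962] (array([327.64347826, 156.67826087]), np.int32(115)) [ -0.1 -24.2 -22.    0.1  -0.8  -0. ]
```

The force jumped to 8 N and the lever stopped, so it is at the end stop. Waiting briefly, then checking the balls.

```bash
python3 -m inch '[{"x":0,"z":0,"y":0,"ax":0,"ay":0,"az":0,"hand":1},{"x":0,"z":0,"y":0,"ax":0,"ay":0,"az":0,"hand":1},{"x":0,"z":0,"y":0,"ax":0,"ay":0,"az":0,"hand":1},{"x":0,"z":0,"y":0,"ax":0,"ay":0,"az":0,"hand":1},{"x":0,"z":0,"y":0,"ax":0,"ay":0,"az":0,"hand":1}]'
python3 -c "
from h import *
snap('top','t12.png');snap('side','s12.png');print(get_state()['contact_force'])
a=cv2.imread('pics/t12.png')[130:260,290:420];b=cv2.imread('pics/s12.png')[130:230,260:360]
cv2.imwrite('pics/c12.png',np.hstack([cv2.resize(a,(400,400)),cv2.resize(b,(400,400))]))"
```

```text
time: 5.7
eef_pos: [0.4781, -0.1247, 0.0359]
tcp_rot: [0.55, -0.445, 0.445, -0.549]
contact_force: [-2.4, 1.3, 8.7]
opening: 0.004
[-3.75739739  0.06951749  8.20206973]
```

View pics/c12.png

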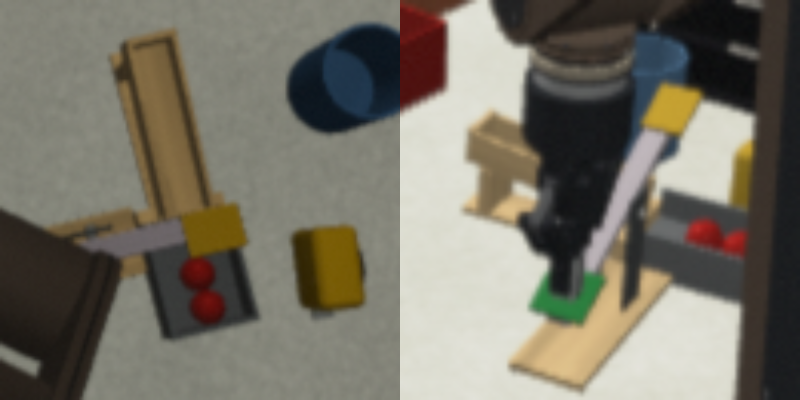

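Both balls are in the tray. Lifting clear and moving across to the yellow pad, which is 186 mm along tool +x.

```bash
python3 -m inch '[{"x":0,"z":0,"y":-25,"ax":0,"ay":0,"az":0,"hand":1},{"x":0,"z":0,"y":-35,"ax":0,"ay":0,"az":0,"hand":1},{"x":0,"z":0,"y":-35,"ax":0,"ay":0,"az":0,"hand":1},{"x":0,"z":0,"y":-25,"ax":0,"ay":0,"az":0,"hand":1},{"x":0,"z":0,"y":0,"ax":0,"ay":0,"az":0,"hand":1}]'
python3 -m inch '[{"x":35,"z":0,"y":0,"ax":0,"ay":0,"az":0,"hand":1},{"x":40,"z":0,"y":0,"ax":0,"ay":0,"az":0,"hand":1},{"x":40,"z":0,"y":0,"ax":0,"ay":0,"az":0,"hand":1},{"x":40,"z":0,"y":0,"ax":0,"ay":0,"az":0,"hand":1},{"x":31,"z":0,"y":0,"ax":0,"ay":0,"az":0,"hand":1}]'
python3 -m inch '[{"x":0,"z":0,"y":0,"ax":0,"ay":0,"az":0,"hand":1},{"x":0,"z":0,"y":0,"ax":0,"ay":0,"az":0,"hand":1},{"x":0,"z":0,"y":0,"ax":0,"ay":0,"az":0,"hand":1}]'
python3 -c "
from h import *
snap('top','t13.png');snap('side','s13.png');s=get_state();M=R.from_quat(s['tcp_rot']).as_matrix();print(s['eef_pos'],s['contact_force'],1e3*M.T@(np.array([.516,-.307,.11])-s['eef_pos']))
a=cv2.imread('pics/t13.png')[130:260,290:420];b=cv2.imread('pics/s13.png')[120:220,260:360]
cv2.imwrite('pics/c13.png',np.hstack([cv2.resize(a,(400,400)),cv2.resize(b,(400,400))]))"
```

```text
time: 6.22
eef_pos: [0.4816, -0.1262, 0.1613]
tcp_rot: [-0.548, 0.441, -0.449, 0.55]
contact_force: [0.8, 0.1, 1.1]
opening: 0.005
time: 6.63
eef_pos: [0.5164, -0.309, 0.1535]
tcp_rot: [0.549, -0.446, 0.445, -0.549]
contact_force: [0.2, -0.2, 0.1]
opening: 0.001
time: 6.88
eef_pos: [0.5159, -0.3057, 0.1534]
tcp_rot: [-0.549, 0.446, -0.444, 0.549]
contact_force: [0.5, 0.5, -0.5]
opening: 0.002
[ 0.51618511 -0.3050933   0.15403137] [ 0.05126589  0.69515188 -0.43595838] [ 1.89507138 44.02893586 -0.54110947]
```

View pics/c13.png

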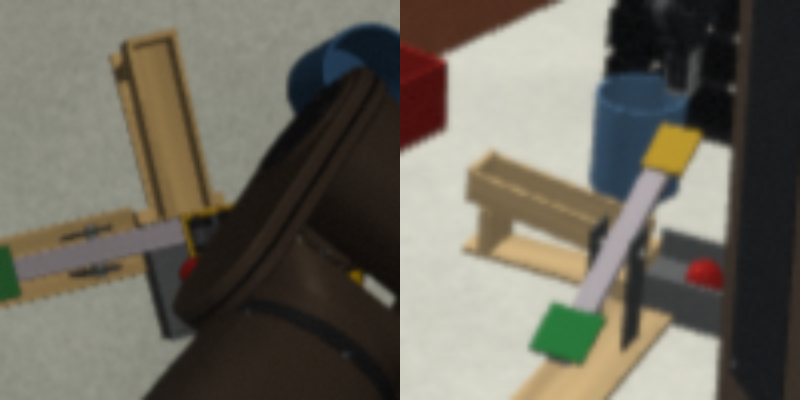

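The tip at (331,143) stands above the raised yellow pad at (327,157). Pressing down in steps.

```bash
python3 -m inch '[{"x":0,"z":2,"y":15,"ax":0,"ay":0,"az":0,"hand":1},{"x":0,"z":0,"y":15,"ax":0,"ay":0,"az":0,"hand":1},{"x":0,"z":0,"y":5,"ax":0,"ay":0,"az":0,"hand":1},{"x":0,"z":0,"y":5,"ax":0,"ay":0,"az":0,"hand":1},{"x":0,"z":0,"y":5,"ax":0,"ay":0,"az":0,"hand":1}]'
python3 -m inch '[{"x":0,"z":0,"y":5,"ax":0,"ay":0,"az":0,"hand":1},{"x":0,"z":0,"y":5,"ax":0,"ay":0,"az":0,"hand":1},{"x":0,"z":0,"y":0,"ax":0,"ay":0,"az":0,"hand":1}]'
python3 -c "
from h import *
snap('side','s14.png');s=get_state();print(s['eef_pos'],s['contact_force'],[cen(f,'g',(285,180,325,220))[:2] for f in('side0.png','s13.png','s14.png')])"
```

```text
time: 7.4
eef_pos: [0.519, -0.306, 0.1105]
tcp_rot: [0.55, -0.444, 0.445, -0.549]
contact_force: [-0.5, -0.6, 1.8]
opening: 0.004
time: 7.65
eef_pos: [0.5187, -0.3062, 0.0994]
tcp_rot: [-0.549, 0.445, -0.445, 0.549]
contact_force: [-0.2, 0.1, 0.8]
opening: -0.004
[ 0.51847829 -0.30606251  0.0994662 ] [0.73821957 0.93429719 0.56643026] [(array([301.79661017, 193.44915254]), np.int32(118)), (array([301.4295302 , 202.93288591]), np.int32(149)), (array([301.15492958, 199.21830986]), np.int32(142))]
```

The green pad is rising (row 202.9 → 199.2, shut at 193.4), so the lever is following. About 25 mm to go.

```bash
python3 -m inch '[{"x":0,"z":0,"y":5,"ax":0,"ay":0,"az":0,"hand":1},{"x":0,"z":0,"y":5,"ax":0,"ay":0,"az":0,"hand":1},{"x":0,"z":0,"y":5,"ax":0,"ay":0,"az":0,"hand":1},{"x":0,"z":0,"y":0,"ax":0,"ay":0,"az":0,"hand":1}]'
python3 -m inch '[{"x":0,"z":0,"y":4,"ax":0,"ay":0,"az":0,"hand":1},{"x":0,"z":0,"y":3,"ax":0,"ay":0,"az":0,"hand":1},{"x":0,"z":0,"y":0,"ax":0,"ay":0,"az":0,"hand":1}]'
python3 -m inch '[{"x":0,"z":0,"y":3,"ax":0,"ay":0,"az":0,"hand":1},{"x":0,"z":0,"y":0,"ax":0,"ay":0,"az":0,"hand":1}]'
python3 -c "
from h import *
snap('side','s15.png');s=get_state();print(s['eef_pos'],s['contact_force'],[cen(f,'g',(285,180,325,220))[:2] for f in('s15.png',)])"
```

```text
time: 8.03
eef_pos: [0.5181, -0.3059, 0.0835]
tcp_rot: [-0.549, 0.446, -0.445, 0.549]
contact_force: [0.3, 0.1, 0.6]
opening: -0.002
time: 8.28
eef_pos: [0.5183, -0.3061, 0.077]
tcp_rot: [-0.549, 0.446, -0.445, 0.549]
contact_force: [-0.3, -0.6, 0.7]
opening: -0.002
time: 8.45
eef_pos: [0.5183, -0.3061, 0.0742]
tcp_rot: [-0.549, 0.445, -0.445, 0.549]
contact_force: [0.7, 0.4, 0.0]
opening: 0.004
[ 0.51827231 -0.30580491  0.07418584] [ 0.19079822 -0.35435354 -0.46551103] [(array([301.71428571, 192.91071429]), np.int32(112))]
```

Green is now at row 192.9, slightly above its start, so the gate is nearly shut. I'll push on until the stop shows in the force.

```bash
python3 -m inch '[{"x":0,"z":0,"y":2,"ax":0,"ay":0,"az":0,"hand":1},{"x":0,"z":0,"y":0,"ax":0,"ay":0,"az":0,"hand":1}]'
python3 -m inch '[{"x":0,"z":0,"y":1,"ax":0,"ay":0,"az":0,"hand":1},{"x":0,"z":0,"y":0,"ax":0,"ay":0,"az":0,"hand":1},{"x":0,"z":0,"y":0,"ax":0,"ay":0,"az":0,"hand":1}]'
python3 -c "
from h import *
snap('side','s16.png');print(get_state()['contact_force'],cen('s16.png','g',(285,180,325,220))[:2])"
```

```text
time: 8.67
eef_pos: [0.5185, -0.3059, 0.0735]
tcp_rot: [-0.549, 0.446, -0.445, 0.549]
contact_force: [-2.3, 1.7, 5.0]
opening: -0.0
time: 8.92
eef_pos: [0.5185, -0.306, 0.0735]
tcp_rot: [-0.549, 0.446, -0.445, 0.549]
contact_force: [-2.9, 2.6, 8.5]
opening: -0.003
[-3.59373317  2.01134228  9.005493  ] (array([301.97321429, 192.67857143]), np.int32(112))
```

The lever is firmly on its shut stop (9 N, no further motion). I'll lift away, move back toward the green side to clear the view, and check.

```bash
python3 -m inch '[{"x":0,"z":0,"y":-20,"ax":0,"ay":0,"az":0,"hand":1},{"x":0,"z":0,"y":-40,"ax":0,"ay":0,"az":0,"hand":1},{"x":0,"z":0,"y":-40,"ax":0,"ay":0,"az":0,"hand":1},{"x":-40,"z":0,"y":0,"ax":0,"ay":0,"az":0,"hand":1},{"x":-40,"z":0,"y":0,"ax":0,"ay":0,"az":0,"hand":1}]'
python3 -m inch '[{"x":-40,"z":0,"y":0,"ax":0,"ay":0,"az":0,"hand":1},{"x":-40,"z":0,"y":0,"ax":0,"ay":0,"az":0,"hand":1},{"x":-30,"z":0,"y":0,"ax":0,"ay":0,"az":0,"hand":1},{"x":0,"z":0,"y":0,"ax":0,"ay":0,"az":0,"hand":1},{"x":0,"z":0,"y":0,"ax":0,"ay":0,"az":0,"hand":1}]'
python3 -c "
from h import *
snap('top','t17.png');snap('side','s17.png');s=get_state();print(s['eef_pos'],s['contact_force'],s['dq'].round(3))
print([cen(f,'g',(285,180,325,220))[:2] for f in('side0.png','s17.png')],[cen(f,'y',(315,145,342,176))[:2] for f in('side0.png','s17.png')])
a=cv2.imread('pics/t17.png');b=cv2.imread('pics/s17.png')[130:230,260:360]
cv2.imwrite('pics/c17.png',np.hstack([a[:,100:500],cv2.resize(b,(384,384))]))"
```

```text
time: 9.38
eef_pos: [0.5038, -0.2296, 0.1757]
tcp_rot: [-0.548, 0.443, -0.449, 0.549]
contact_force: [0.0, 1.6, 0.2]
opening: -0.002
time: 9.8
eef_pos: [0.4788, -0.1188, 0.1716]
tcp_rot: [-0.55, 0.444, -0.444, 0.55]
contact_force: [-0.3, -0.3, -0.3]
opening: 0.001
[ 0.47941668 -0.12077275  0.17187517] [1.29477822 0.25174658 0.35765768] [-0.019  0.014 -0.013 -0.     0.001  0.003]
[(array([301.79661017, 193.44915254]), np.int32(118)), (array([301.84955752, 192.75221239]), np.int32(113))] [(array([327.71014493, 165.68115942]), np.int32(69)), (array([327.72580645, 166.22580645]), np.int32(62))]
```

View pics/c17.png

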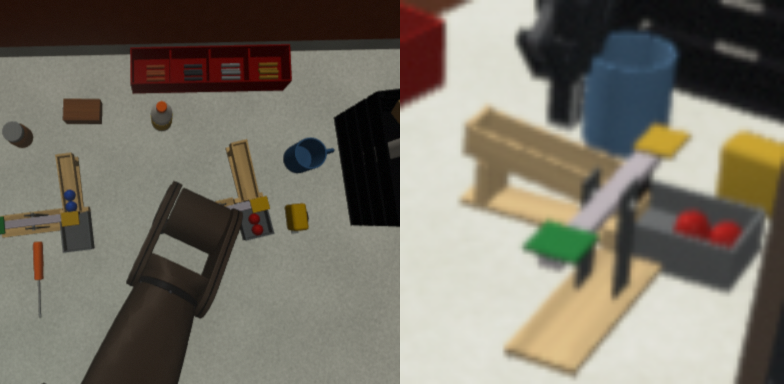

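The lever is level (it sits slightly lower on the gate side than at the start), both red balls lie in the tray, everything else is unmoved, and the arm is clear. Handing in.

```bash
python3 -c "
from h import *
print(sign_off())"
```

```text
the job is handed in; nothing more can be done
None
```

I pressed the red feeder's green pad down to its end stop, and both red balls rolled into the catch tray. I then pressed the yellow pad until the gate was fully shut, lifted clear and handed in at about 10 s of the 35 s allowed. The hand-in gave no verdict.

**Last checks**
- **Gate shut:** the force rose to about 9 N at the shut stop and the lever moved no further. In the side view it sits slightly further toward shut than at the start: the green pad went from row 193.4 to 192.8 and the yellow pad from 165.7 to 166.2.
- **Balls:** both red balls lie in the tray in both camera views. I did not measure their speed from several frames.
- **Everything else:** the blue feeder and its balls, the mug, tape measure, glue bottle, jar, offcut and screwdriver look unmoved by eye in the top view.
- **Robot clear:** the wrist force is only noise, about 1 N, with the fingertips well above the bench objects.

**What disagreed**
- **Height reading:** the reported TCP height did not match the pictures or the contact. The fingertips were about 37 mm higher than the reported pose implied. I went down in small steps, using the camera and contact to judge height.
- **End stop angle:** at the gate-up stop the camera gave about 0.36 rad rather than 0.42. I put this down to bias from locating the tilted pad by colour, because the force of about 8 N and the lack of further motion showed it was at the stop.

I viewed about 10 pictures, slightly over the planned 8 and within the limit of 12.

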